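# Hold the spring clip open around the recipe card

### The arm

A 6-joint arm with a two-finger parallel gripper is mounted at the origin on the work surface. World frame = base frame: x ahead of the robot, y to its left, z up, the work surface at z = 0. Lengths are in mm, angles in rad, forces in N, time in s.
With the tool pointing down it reaches from about 350 to 975 mm from the base axis. Payload 7.1 kg.
Tool frame: the origin (TCP) lies on the front face of the gripper's body, between the roots of the fingers; the fingertips stand 80 mm ahead of it and the grasp point (between the pads) lies 61 mm ahead of it; z points along the fingers, y is the line along which they close (so a half turn about z gives the same grasp; the last joint's range is limited). The gripper opens to 88 mm and grips with 3 to 60 N. Pads are 20 mm wide; open, the fingers measure 115 mm over their backs; the gripper's body (75 mm by 178 mm) begins 61 mm behind the grasp point.
Start: joints at [-1.299, 0.423, 1.63, -0, 1.089, -0.019], TCP at [179.217, -598.737, 302.675] pointing down, gripper open.
Joint ranges: [-3, 3], [-0.9, 2.11], [0.09, 2.58], [-1.31, 4.45], [0.11, 2.69], [-2.54, 2.54]. Speed limits (rad/s): [2.39, 2.39, 3.01, 3.14, 3.14, 3.14].

### API

Orientations are given as a rotation vector (axis times angle).
In Python, from workcell import readout, vision, close_job gives the robot as it stands.
- The arm moves only by the tool servo_tool, never from a script. Its argument "plan" is a list that holds one entry, the list of rows, each a list of 7 numbers: the gripper command: -1 is fully open, 1 is shut, values between are in proportion, then the shift along the world's x, y, z in units of 40 mm (1.0 is 40 mm), then the turn, a rotation vector about the world's x, y, z in units of 5 degrees (1.0 is 5 degrees). A call has 1 to 5 rows; each row shifts and turns the commanded pose from where the row before left it; what a row does not reach is not made up. A row lasts 1/12 s, in which the tool goes at most 41.7 mm and 7.16 degrees, less where a joint would pass 70% of its speed; a pose out of reach is approached as far as the arm can. A call is refused whole if a number of a shift passes 1 or a number of a turn 1, either way. A call with a gripper value outside its range is refused whole. The fingers move at their own pace and stop on an object; the grip force is fixed at half the most. Time passes only in rows, so rows that do not move let the fingers close. It gives the time, the measured TCP pose, the force, the opening and the grip force at its end, in the units of the state.
- readout.get_obs(): the state, without advancing time (a new reading comes with each control period).
- vision.get_image(name): name is "scene" or "top" or "wrist"; returns the picture (480x640x3 uint8, red, green, blue); there is no depth.
- vision.camera_params(name): a dict with "fx", "fy", "cx", "cy" (pixels), "rvec" (rotation vector, rad) and "tvec" (3), from world to camera coordinates, as OpenCV has them; the wrist camera has in their place "hand_eye" (4x4, takes a point from camera to tool coordinates, whose origin is the TCP and whose axes are the flange's). Camera axes: x right, y down, z forward; pixel columns grow to the right and rows downward; lengths in mm; the calibration is good to about 2 mm. The wrist camera is an equidistant fisheye: a pixel r from the principal point sees the ray r / f radians off the axis. A picture is of the moment at which its call begins: read the wrist's pose just before it. camera_params takes no time and is no camera call.
- close_job(): hands the job in; it is judged then, once.
The state is a dict: "t": time; "qpos": joint angles; "qvel": joint speeds; "joint_torque": joint torques, N m; "ee_pos": TCP position; "orientation": TCP orientation; "ft_force": force on the tool from outside, world axes, zero at the start; "moment": the same for the moment, N m; "width": finger opening in mm; "grasp_force": force on a finger pad.
Only numpy, scipy, OpenCV 4.12 (cv2) and the standard library are available. Lean on these libraries where they do the work, as an engineer would, in place of code of your own. Each camera call takes 0.05 s, during which the arm holds its last target. There are 200 camera calls.

### The job

Pick up the orange spring clip from the bench by its handles and squeeze it wide open. Bring its gaping jaws level, about half-way up, around the free upright edge of the red recipe card, about 2 cm on, one jaw on each side and neither touching nor moving the card, so that a colleague can slip an order note in beside it. Finish while still holding the clip there, squeezed wide open and off the bench; do not let it pinch the card, do not let go, and leave the yellow card, jam jar, jam tub and spatula alone.

Things in the scene. Friction and masses are not known exactly. Their poses are not given: they have to be found in the camera images.
- clip: the orange spring clip with black jaw lips: a plastic peg-type clip 36 mm tall, lying flat on the bench with its pivot upright; about 60 g. This is its left half (with everything it carries); origin at the bottom end of the pivot, axes as for clip_center
- clip_center (a point): centre of the clip: on its pivot, half-way up (18 mm above its underside). z up along the pivot; clip shut: x points from pivot to jaw tips (40 mm ahead), y to the left half. The frame belongs to the left half: at joint angle q the clip's middle line (pivot to middle of the gape) points q/2 clockwise, seen from above, from x
- handle_left (a point): middle of the upright round bar (8 mm thick, 36 mm tall) that ends the left handle: clip shut, 37 mm behind the pivot and 26 mm to the left (60 mm over the outsides of both bars). Squeezing the two bars together opens the jaws; at 36 mm over the bars the joint is at about 0.6 and the bars are 43 mm behind the pivot
- handle_right (a point): the same on the right handle
- jaw_left (a point): middle of the inner face of the left jaw's lip, 37 mm ahead of the pivot, half-way up the clip; the lip goes 3 mm further
- jaw_right (a point): the same on the right jaw; the two points are 2 mm apart when the clip is shut
- clip_jaw (a joint): opening angle between the two halves, rad: 0 shut, 0.72 at the stop; gape between the lips in mm is about 2 + 37 x angle (0.4 rad is about 17 mm). A spring shuts it: about 6 N on each handle bar starts it opening, about 12 N holds it at the stop
- red_card: red card in a steel foot, 0.55 kg, loose on the bench; origin under the centre of the foot, z up. Foot 70 x 60 x 16 mm (x, y, z). The stiff card, 3 mm thick, stands in the frame's x-z plane from z = 15 to 118 mm and from x = -65 to +35 mm: it overhangs the foot by 30 mm, with a free upright edge at x = -65 mm, on the robot's side
- red_card_edge (a point): middle of the free upright edge of the red card, 66.5 mm above the bench, axes as for red_card: +x goes from the edge into the card
- yellow_card: a yellow card in a foot of the same shape; bystander, origin under the centre of its foot
- jam_jar: jam jar, 66 mm across and 90 mm tall; bystander, origin under its centre
- jam_tub: white divided open tub, 70 x 100 x 40 mm; bystander, origin under its centre
- spatula: spatula 240 mm long lying on the bench, along its x axis; bystander
Not all that is in view belongs to the job. What is shaped like the red_card but green is not meant.

How it is judged (in metres and radians):
On the way:
1. the clip is lifted off the bench by the fingers (height (world z) of clip_center above 0.04 m and contact force between clip and the fingers above 2 N), for 0.2 s.
At the end, for the whole second after the job is handed in: Fingers hold the clip open at least 0.4 rad, level (0.3 rad), still; jaw points on opposite sides of the red card, 4 mm or more off its mid-plane, 7-31 mm past its free edge, 43-98 mm up; clip not touching it; red card within 12 mm of its start, bystanders within 15 mm (value of joint clip_jaw above 0.4 rad and ((y of jaw_left in the frame of red_card above 0.004 m and y of jaw_right in the frame of red_card below -0.004 m) or (y of jaw_right in the frame of red_card above 0.004 m and y of jaw_left in the frame of red_card below -0.004 m)) and x of jaw_left in the frame of red_card between -0.058 and -0.034 m and z of jaw_left in the frame of red_card between 0.043 and 0.098 m and x of jaw_right in the frame of red_card between -0.058 and -0.034 m and z of jaw_right in the frame of red_card between 0.043 and 0.098 m and angle between clip_center's own z axis and vertical below 0.3 rad and contact force between clip and red_card below 0.3 N and contact force between clip and the fingers above 2 N and linear speed of clip below 0.03 m/s and distance of red_card from where it was at the start of the episode below 0.012 m and angle between red_card's own z axis and vertical below 0.1 rad and distance of each of yellow_card, jam_jar, jam_tub, spatula from where it was at the start of the episode below 0.015 m); the arm keeps its last pose, push and grip.
It fails at once if the clip pinches or rams the red card or its foot (over 5 N) (contact force between clip and red_card above 5 N).
It fails at once if the red card is moved (distance of red_card from where it was at the start of the episode above 0.02 m).
It fails at once if a bystander is moved (distance of any of yellow_card, jam_jar, jam_tub, spatula from where it was at the start of the episode above 0.02 m).
It also fails if it takes over 38 s, if anything falls off the work surface, if the arm or the gripper's body presses on something with over 40 N, if the wrist force passes 120 N, or if a joint passes its speed limit or range.

## Working session

There is one attempt and no reset: what is moved stays moved. The work goes in short steps, Python scripts to look and compute and a tool call to move; the robot and the scene stay as the last step left them, time stands still between calls to the robot, and variables do not carry over. Pictures are saved under pics/ and viewed, at most 10 in all, crops included, and the job is handed in when it is done.

Besides the shell and the picture viewer there is one more tool, called after "Emit:" as a command line: name --argument value ..., lists and objects as JSON in quotes. servo_tool: Moves the arm, as the interface text tells. Its arguments: {"type":"object","properties":{"plan":{"type":"array"}},"required":["plan"]}

```bash
mkdir -p pics; cat > h.py <<'E'
import numpy as np, cv2
from scipy.spatial.transform import Rotation as R
from workcell import readout, vision, close_job
def snap(n,f=None):
    im=np.asarray(vision.get_image(n)); 
    if f: cv2.imwrite('pics/'+f,im[:,:,::-1])
    return im
def ray(n,u,v,obs=None):
    p=vision.camera_params(n)
    if n!='wrist':
        Rm=R.from_rotvec(np.ravel(p['rvec'])).as_matrix(); t=np.ravel(p['tvec'])
        d=Rm.T@np.array([(u-p['cx'])/p['fx'],(v-p['cy'])/p['fy'],1]); return -Rm.T@t,d
    x,y=(u-p['cx'])/p['fx'],(v-p['cy'])/p['fy']; r=np.hypot(x,y)+1e-12
    d=np.array([np.sin(r)*x/r,np.sin(r)*y/r,np.cos(r)])
    H=np.array(p['hand_eye']); T=R.from_rotvec(obs['orientation']).as_matrix()
    return np.array(obs['ee_pos'])+T@H[:3,3], T@H[:3,:3]@d
def onz(n,u,v,z,obs=None):
    o,d=ray(n,u,v,obs); return o+d*(z-o[2])/d[2]
E
python3 - <<'E'
from h import *
o=readout.get_obs(); print({k:np.round(v,3) for k,v in o.items()})
for n in('scene','top'):
    snap(n,n+'0.png'); p=vision.camera_params(n); print(n,p); print(onz(n,320,240,0))
snap('wrist','w0.png'); print(vision.camera_params('wrist'))
E
```

```text
{'t': np.float64(0.0), 'qpos': array([-1.299,  0.424,  1.631, -0.   ,  1.089, -0.019]), 'qvel': array([-0.001,  0.001,  0.001,  0.003,  0.   , -0.001]), 'joint_torque': array([ 0.0000e+00, -5.4463e+01, -2.7367e+01,  6.5000e-02,  2.3000e-02,
       -0.0000e+00]), 'ee_pos': array([ 179.109, -598.344,  301.911]), 'orientation': array([-3.107, -0.455,  0.   ]), 'ft_force': array([0.446, 0.308, 0.102]), 'moment': array([ 0.01 , -0.003, -0.03 ]), 'grasp_force': np.float64(0.0), 'width': np.float64(87.928)}
scene {'fx': 529.4928005787319, 'fy': 529.4928005787319, 'cx': 311.35050323160004, 'cy': 239.6384264137933, 'rvec': array([ 0.96991117,  2.51002818, -0.98766666]), 'tvec': array([ 484.52401028, -247.19860572, 1561.52005999])}
[573.81244009 -58.67283423   0.        ]
top {'fx': 520.0774435718147, 'fy': 520.0774435718147, 'cx': 309.209151222579, 'cy': 246.68309713353506, 'rvec': array([ 2.1819684 , -2.1612618 ,  0.06201121]), 'tvec': array([ -23.9096727 ,  650.25738371, 1163.61492795])}
[668.29073497 -42.21967187   0.        ]
{'fx': 371.64829954431775, 'fy': 371.64829954431775, 'cx': 317.9269685485273, 'cy': 244.58453051256697, 'hand_eye': array([[ 9.12799232e-04, -9.53999319e-01, -2.99807382e-01,
         8.25458788e+01],
       [ 9.99999578e-01,  9.02873695e-04,  1.71636723e-04,
        -1.08400869e-01],
       [ 1.06946882e-04, -2.99807412e-01,  9.53999740e-01,
        -8.29310394e+01],
       [ 0.00000000e+00,  0.00000000e+00,  0.00000000e+00,
         1.00000000e+00]])}
```

View pics/top0.png

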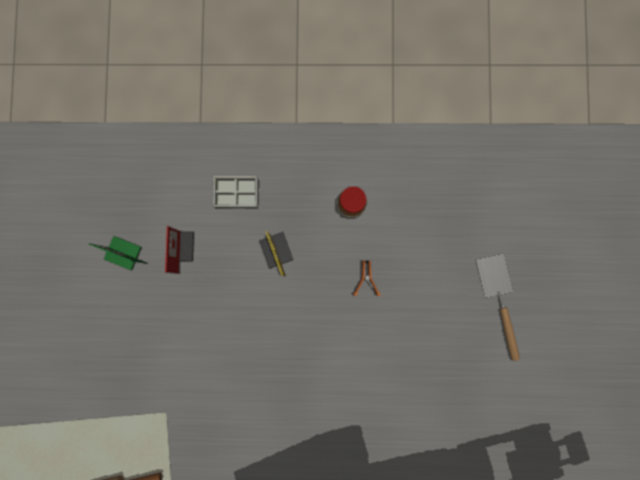

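View pics/scene0.png

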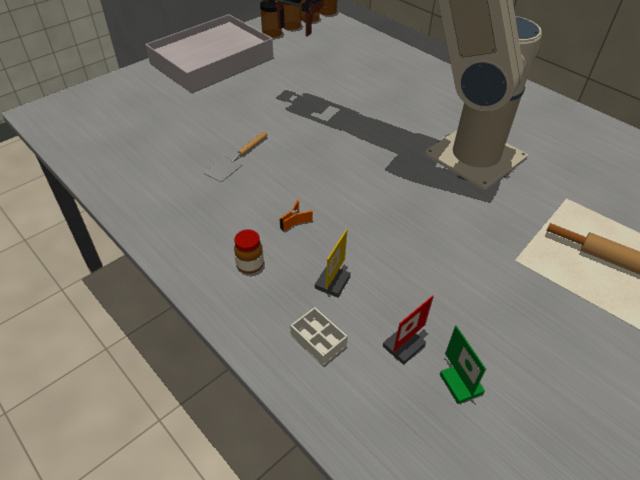

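The top view shows the clip at about (367,278), its jaws pointing away from the robot. The red card in its grey foot is at about (173,250), with the yellow card at (275,252), the green look-alike at (122,252), the jar at (352,200), the tub at (236,192) and the spatula at (500,300). Only the red one at (173,250) has a red card and a grey foot, so that is the target.

```bash
python3 - <<'E'
from h import *
im=cv2.imread('pics/top0.png')
c=np.hstack([cv2.resize(im[225:310,325:410],(400,400),interpolation=2),cv2.resize(im[215:285,150:220],(400,400),interpolation=2)])
cv2.imwrite('pics/crop0.png',c)
for n,uv,z in[('clip pivot',(367,278),18),('hL',(355,295),30),('hR',(378,295),30),('jaw',(366,262),30),('edge top',(167,272),118),('far top',(167,227),118),('yel edge',(283,275),118),('yel far',(267,232),118),('jar',(352,200),90)]:
    print(n,onz('top',*uv,z).round(1))
E
```

```text
clip pivot [ 580.4 -150.3   18. ]
hL [ 541.7 -122.3   30. ]
hR [ 542.2 -174.    30. ]
jaw [ 616.4 -146.9   30. ]
edge top [587.  279.9 118. ]
far top [682.5 283.  118. ]
yel edge [583.1  34.7 118. ]
yel far [673.6  69.9 118. ]
jar [ 747.9 -111.    90. ]
```

View pics/crop0.png

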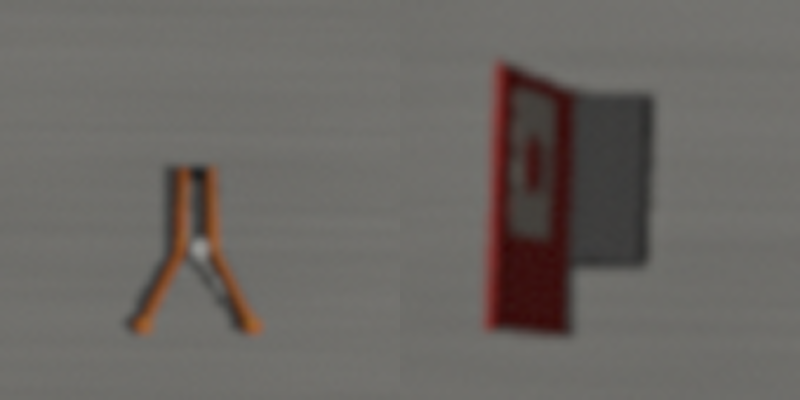

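The crop shows the orange clip with its bars at about (356,293.5) and (378.5,294) and its lips at (367,261). The red card has its grey foot on the right and its near top corner at (166,272.4). The target is confirmed, so I'll move over the clip.

Emit:
servo_tool --plan '[[[-1, 0.6, 0.75, -0.1, 0, 0, -0.84], [-1, 0.6, 0.75, -0.1, 0, 0, -0.84], [-1, 0.6, 0.75, -0.1, 0, 0, -0.84], [-1, 0.6, 0.75, -0.1, 0, 0, -0.82], [-1, 0.6, 0.75, -0.1, 0, 0, 0]]]'

```text
t: 0.57
ee_pos: [299.8, -447.2, 282.3]
orientation: [-3.141, 0.008, 0.0]
ft_force: [0.8, -0.4, 0.3]
width: 87.8
grasp_force: 0.0
```

Emit:
servo_tool --plan '[[[-1, 0.6, 0.75, -0.1, 0, 0, 0], [-1, 0.6, 0.75, -0.1, 0, 0, 0], [-1, 0.6, 0.75, -0.1, 0, 0, 0], [-1, 0.6, 0.75, -0.1, 0, 0, 0], [-1, 0.6, 0.75, -0.1, 0, 0, 0]]]'

```text
t: 0.98
ee_pos: [420.0, -297.1, 262.5]
orientation: [-3.142, 0.001, 0.0]
ft_force: [0.4, -0.6, 0.7]
width: 87.7
grasp_force: 0.0
```

Emit:
servo_tool --plan '[[[-1, 0.6, 0.75, -0.1, 0, 0, 0], [-1, 0.6, 0.75, -0.1, 0, 0, 0], [-1, 0.6, 0.75, -0.1, 0, 0, 0], [-1, 0.6, 0.75, -0.1, 0, 0, 0], [-1, 0.6, 0.75, -0.1, 0, 0, 0]]]'

```text
t: 1.4
ee_pos: [540.1, -146.9, 242.4]
orientation: [-3.142, 0.001, 0.0]
ft_force: [0.5, -0.6, 0.2]
width: 87.9
grasp_force: 0.0
```

Emit:
servo_tool --plan '[[[-1, 0, 0, 0, 0, 0, 0], [-1, 0, 0, 0, 0, 0, 0], [-1, 0, 0, 0, 0, 0, 0]]]'

```text
t: 1.65
ee_pos: [538.8, -148.7, 242.3]
orientation: [-3.142, -0.0, 0.002]
ft_force: [-0.2, 0.5, -0.3]
width: 87.7
grasp_force: 0.0
```

```bash
python3 - <<'E'
from h import *
o=readout.get_obs(); print({k:np.round(o[k],3) for k in('t','qpos','ee_pos','orientation')})
im=snap('wrist','w1.png')
hsv=cv2.cvtColor(im,cv2.COLOR_RGB2HSV); m=cv2.inRange(hsv,(5,150,90),(20,255,255))
cs=[c for c in cv2.findContours(m,0,1)[0] if cv2.contourArea(c)>60]
for c in cs: print(cv2.boundingRect(c),cv2.contourArea(c))
E
```

```text
{'t': np.float64(1.65), 'qpos': array([-0.29 ,  0.406,  1.822, -0.   ,  0.914,  1.28 ]), 'ee_pos': array([ 538.775, -148.681,  242.344]), 'orientation': array([-3.142e+00, -0.000e+00,  2.000e-03])}
(325, 132, 31, 100) 400.5
(283, 132, 29, 100) 416.5
```

View pics/w1.png

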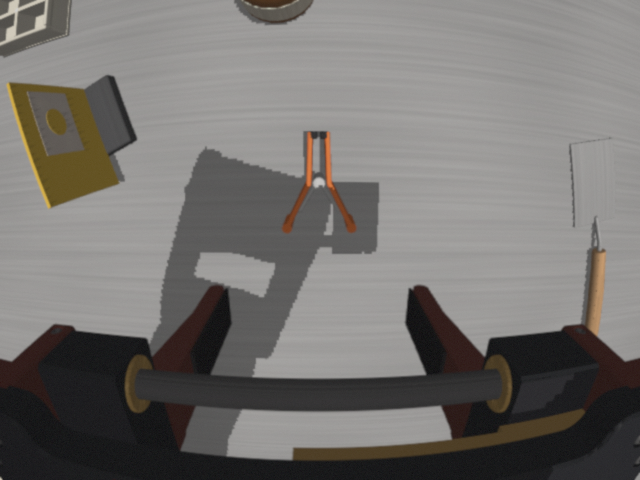

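The wrist view shows the clip with its pivot at (319,183), lips at about (309,133) and (329,133), and bars at about (288,228) and (350,228).

```bash
python3 - <<'E'
from h import *
o=readout.get_obs()
for n,u,v,z in[('pivot',319,183,36),('bl',288,227,30),('br',351,227,30),('jl',309,133,36),('jr',329,133,36),('bl_out',283,230,18),('br_out',355,230,18),('yel edge top',50,205,118)]:
    print(n,onz('wrist',u,v,z,o).round(1))
E
```

```text
pivot [ 580.4 -150.1   36. ]
bl [ 543.2 -124.7   30. ]
br [ 543.2 -176.5   30. ]
jl [ 619.7 -142.5   36. ]
jr [ 619.7 -157.8   36. ]
bl_out [ 537.4 -119.3   18. ]
br_out [ 537.4 -181.2   18. ]
yel edge top [584.3  35.1 118. ]
```

Emit:
servo_tool --plan '[[[-1, 0.05, -0.04, -0.95, 0, 0, 0], [-1, 0, 0, -0.95, 0, 0, 0], [-1, 0, 0, -0.95, 0, 0, 0], [-1, 0, 0, -0.75, 0, 0, 0], [-1, 0, 0, -0.3, 0, 0, 0]]]'

```text
t: 2.12
ee_pos: [538.3, -151.2, 83.2]
orientation: [-3.14, 0.005, 0.009]
ft_force: [-0.6, 0.1, -0.4]
width: 88.0
grasp_force: 0.0
```

Emit:
servo_tool --plan '[[[-1, 0, 0, 0, 0, 0, 0], [-1, 0, 0, 0, 0, 0, 0], [0, 0, 0, 0, 0, 0, 0], [0.1, 0, 0, 0, 0, 0, 0], [0.2, 0, 0, 0, 0, 0, 0]]]'

```text
t: 2.53
ee_pos: [542.2, -150.7, 88.5]
orientation: [3.141, -0.001, 0.005]
ft_force: [-0.5, -0.2, 0.2]
width: 71.4
grasp_force: 0.0
```

Emit:
servo_tool --plan '[[[0.2, 0, 0, 0, 0, 0, 0], [0.2, 0, 0, 0, 0, 0, 0], [0.2, 0, 0, 0, 0, 0, 0], [0.2, 0, 0, 0, 0, 0, 0]]]'

```text
t: 2.87
ee_pos: [541.6, -150.4, 87.6]
orientation: [3.141, -0.001, 0.002]
ft_force: [-1.5, -0.7, 7.4]
width: 44.8
grasp_force: 11.1
```

```bash
python3 - <<'E'
from h import *
o=readout.get_obs(); print({k:np.round(o[k],3) for k in('t','ee_pos','orientation','width','grasp_force')})
im=snap('wrist'); cv2.imwrite('pics/w2.png',im[:,:,::-1])
E
```

```text
{'t': np.float64(2.867), 'ee_pos': array([ 541.622, -150.445,   87.634]), 'orientation': array([ 3.141e+00, -1.000e-03,  2.000e-03]), 'width': np.float64(44.782), 'grasp_force': np.float64(11.067)}
```

View pics/w2.png

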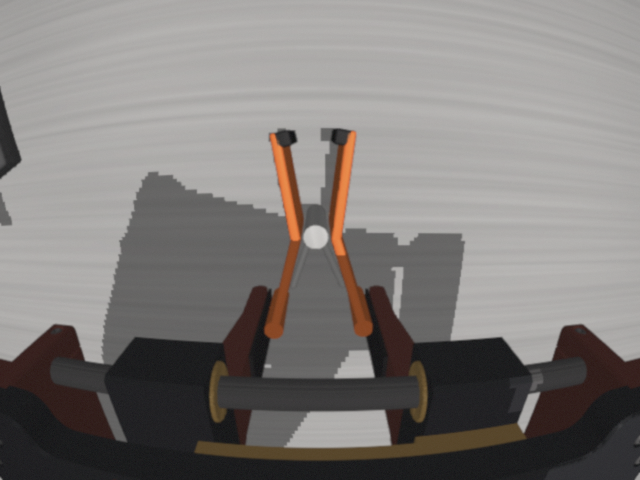

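The bars are between the pads (275,330)/(362,330) and the jaws are opening symmetrically. I'll squeeze fully.

Emit:
servo_tool --plan '[[[0.3, 0, 0, 0, 0, 0, 0], [0.3, 0, 0, 0, 0, 0, 0], [0.5, 0, 0, 0, 0, 0, 0], [1, 0, 0, 0, 0, 0, 0], [1, 0, 0, 0, 0, 0, 0]]]'

```text
t: 3.33
ee_pos: [541.8, -150.5, 87.7]
orientation: [3.141, -0.001, 0.002]
ft_force: [-1.0, -0.1, 6.9]
width: 29.4
grasp_force: 30.0
```

Emit:
servo_tool --plan '[[[1, 0, 0, 0, 0, 0, 0], [1, 0, 0, 0.3, 0, 0, 0], [1, 0, 0, 0.6, 0, 0, 0], [1, 0, 0, 0.6, 0, 0, 0], [1, 0, 0, 0.5, 0, 0, 0]]]'

```text
t: 3.75
ee_pos: [541.2, -150.3, 168.6]
orientation: [3.142, -0.001, 0.001]
ft_force: [0.4, 0.6, -1.1]
width: 29.1
grasp_force: 30.0
```

Emit:
servo_tool --plan '[[[1, 0, 0, 0, 0, 0, 0], [1, 0, 0, 0, 0, 0, 0], [1, 0, 0, 0, 0, 0, 0]]]'

```text
t: 4.0
ee_pos: [540.8, -150.2, 166.5]
orientation: [-3.141, 0.001, 0.001]
ft_force: [0.6, 0.2, 0.3]
width: 29.5
grasp_force: 30.0
```

```bash
python3 - <<'E'
from h import *
o=readout.get_obs(); print({k:np.round(o[k],3) for k in('t','ee_pos','orientation','width','grasp_force')})
im=snap('wrist'); cv2.imwrite('pics/w3.png',im[:,:,::-1])
s=snap('scene'); cv2.imwrite('pics/s3.png',s[:,:,::-1])
E
```

```text
{'t': np.float64(4.0), 'ee_pos': array([ 540.787, -150.153,  166.493]), 'orientation': array([-3.141e+00,  1.000e-03,  1.000e-03]), 'width': np.float64(29.469), 'grasp_force': np.float64(29.998)}
```

View pics/w3.png

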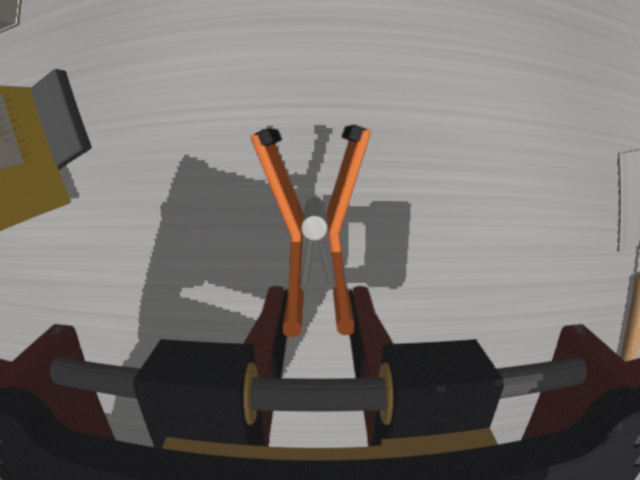

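The clip is lifted and wide open, with lips at about (267,135) and (354,132) and pivot at (314,228). I'll back off towards the robot, then go across to the red card.

Emit:
servo_tool --plan '[[[1, -0.5, 0, 0, 0, 0, 0], [1, -0.9, 0, 0, 0, 0, 0], [1, -0.4, 0.8, 0, 0, 0, 0], [1, 0, 0.9, 0, 0, 0, 0], [1, 0, 0.9, 0, 0, 0, 0]]]'

```text
t: 4.52
ee_pos: [467.2, -45.9, 165.7]
orientation: [-3.141, 0.006, 0.005]
ft_force: [1.5, 0.8, -0.6]
width: 29.1
grasp_force: 30.0
```

Emit:
servo_tool --plan '[[[1, 0, 0.9, 0, 0, 0, 0], [1, 0, 0.9, 0, 0, 0, 0], [1, 0, 0.9, 0, 0, 0, 0], [1, 0, 0.9, 0, 0, 0, 0], [1, 0, 0.9, 0, 0, 0, 0]]]'

```text
t: 4.93
ee_pos: [468.3, 135.3, 165.7]
orientation: [3.141, -0.001, -0.003]
ft_force: [1.0, -0.8, -0.6]
width: 29.0
grasp_force: 30.0
```

Emit:
servo_tool --plan '[[[1, 0, 0.9, 0, 0, 0, 0], [1, 0, 0.9, 0, 0, 0, 0], [1, 0, 0.9, 0, 0, 0, 0], [1, 0, 0.7, 0, 0, 0, 0], [1, 0, 0.2, 0, 0, 0, 0]]]'

```text
t: 5.35
ee_pos: [468.9, 281.2, 165.8]
orientation: [-3.141, -0.004, 0.0]
ft_force: [0.2, -0.2, -1.1]
width: 29.0
grasp_force: 30.0
```

Emit:
servo_tool --plan '[[[1, 0, 0, 0, 0, 0, 0], [1, 0, 0, 0, 0, 0, 0], [1, 0, 0, 0, 0, 0, 0], [1, 0, 0, 0, 0, 0, 0]]]'

```text
t: 5.68
ee_pos: [469.0, 276.1, 166.3]
orientation: [3.141, -0.004, -0.002]
ft_force: [-0.4, 0.3, -0.8]
width: 29.2
grasp_force: 30.0
```

```bash
python3 - <<'E'
from h import *
o=readout.get_obs(); print({k:np.round(o[k],3) for k in('t','ee_pos','orientation','width','grasp_force')})
im=snap('wrist'); cv2.imwrite('pics/w4.png',im[:,:,::-1])
snap('top','t4.png')
E
```

```text
{'t': np.float64(5.683), 'ee_pos': array([469.041, 276.073, 166.329]), 'orientation': array([ 3.141e+00, -4.000e-03, -2.000e-03]), 'width': np.float64(29.222), 'grasp_force': np.float64(29.998)}
```

View pics/w4.png

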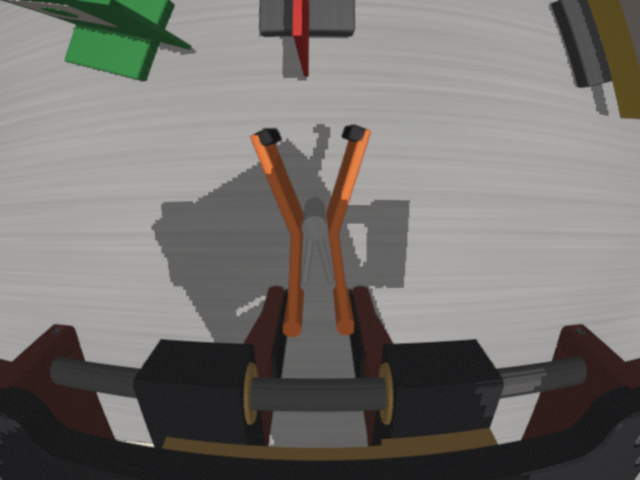

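The wrist view shows the red card ahead, between the jaws' lines. Its free edge ends at about (307,76), the foot is above, the green card is to the left and the yellow card to the right. Next I'll work out the offsets.

```bash
python3 - <<'E'
from h import *
o=readout.get_obs()
im=cv2.imread('pics/w4.png')[:,:,::-1]
hsv=cv2.cvtColor(im,cv2.COLOR_RGB2HSV)
m=(cv2.inRange(hsv,(0,140,60),(4,255,255))|cv2.inRange(hsv,(174,140,60),(180,255,255)))[:90,270:330]
for r in (0,10,20,30,40,50,60,65,70,73,75,77): x=np.flatnonzero(m[r]); print(r,(x.min()+270,x.max()+270) if len(x) else None, [tuple(im[r,c]) for c in (x.min()+271,x.max()+269)] if len(x) else '')
print('bottom',onz('wrist',307,76,15,o).round(1), onz('wrist',307,76,118,o).round(1))
for n,u,v in[('jl',278,133),('jr',344,131),('jl_out',252,136),('jr_out',370,131),('piv',314,228)]: print(n,onz('wrist',u,v,114.6,o).round(1))
t=cv2.imread('pics/t4.png')[:,:,::-1]; hs=cv2.cvtColor(t,cv2.COLOR_RGB2HSV)
mt=(cv2.inRange(hs,(0,140,50),(4,255,255))|cv2.inRange(hs,(174,140,50),(180,255,255)))[215:285,150:200]
for r in (8,12,14,20,28,36,44,50,54,56,57,58,59): x=np.flatnonzero(mt[r]); print(r+215, x.min()+150 if len(x) else None, onz('top',x.min()+151,r+215,118).round(1) if len(x) else '', t[r+215,x.min()+150:x.min()+155].tolist() if len(x) else '')
E
```

```text
0 (np.int64(293), np.int64(306)) [(np.uint8(190), np.uint8(62), np.uint8(59)), (np.uint8(82), np.uint8(19), np.uint8(20))]
10 (np.int64(293), np.int64(307)) [(np.uint8(196), np.uint8(64), np.uint8(59)), (np.uint8(84), np.uint8(28), np.uint8(24))]
20 (np.int64(293), np.int64(307)) [(np.uint8(202), np.uint8(65), np.uint8(61)), (np.uint8(85), np.uint8(26), np.uint8(25))]
30 (np.int64(292), np.int64(308)) [(np.uint8(175), np.uint8(59), np.uint8(57)), (np.uint8(84), np.uint8(28), np.uint8(25))]
40 (np.int64(295), np.int64(307)) [(np.uint8(74), np.uint8(21), np.uint8(22)), (np.uint8(83), np.uint8(22), np.uint8(24))]
50 (np.int64(298), np.int64(307)) [(np.uint8(76), np.uint8(20), np.uint8(17)), (np.uint8(84), np.uint8(27), np.uint8(24))]
60 (np.int64(301), np.int64(307)) [(np.uint8(77), np.uint8(23), np.uint8(22)), (np.uint8(83), np.uint8(25), np.uint8(24))]
65 (np.int64(302), np.int64(307)) [(np.uint8(79), np.uint8(26), np.uint8(26)), (np.uint8(81), np.uint8(26), np.uint8(25))]
70 (np.int64(303), np.int64(307)) [(np.uint8(76), np.uint8(23), np.uint8(22)), (np.uint8(78), np.uint8(21), np.ui
[... 761 characters left out ...]
279.7 118. ] [[105, 35, 31], [77, 32, 29], [69, 52, 49], [75, 67, 62], [76, 60, 55]]
251 167 [631.4 279.2 118. ] [[88, 27, 25], [73, 37, 33], [73, 53, 49], [72, 64, 59], [71, 68, 63]]
259 166 [614.5 280.8 118. ] [[117, 46, 44], [83, 24, 21], [58, 14, 13], [58, 16, 14], [61, 19, 18]]
265 166 [601.8 280.4 118. ] [[107, 37, 35], [75, 19, 15], [58, 17, 12], [59, 18, 16], [59, 16, 15]]
269 166 [593.3 280.1 118. ] [[98, 35, 32], [69, 18, 16], [56, 11, 11], [59, 16, 15], [59, 17, 15]]
271 166 [589.1 280.  118. ] [[97, 36, 33], [70, 29, 27], [58, 25, 23], [59, 23, 22], [59, 23, 20]]
272 176 [587.2 258.7 118. ] [[62, 30, 27], [61, 28, 26], [61, 34, 31], [68, 57, 55], [89, 87, 84]]
273 None  
274 None
```

Emit:
servo_tool --plan '[[[1, 0, 0.06, -0.35, 0, 0, 0], [1, 0, 0, -0.35, 0, 0, 0], [1, 0, 0, 0, 0, 0, 0], [1, 0, 0, 0, 0, 0, 0], [1, 0, 0, 0, 0, 0, 0]]]'

```text
t: 6.2
ee_pos: [469.5, 279.8, 139.1]
orientation: [-3.141, 0.002, -0.0]
ft_force: [-0.5, 0.5, -0.5]
width: 29.6
grasp_force: 30.0
```

```bash
python3 - <<'E'
from h import *
o=readout.get_obs(); print({k:np.round(o[k],3) for k in('t','ee_pos','orientation','width')})
im=snap('wrist'); z=o['ee_pos'][2]
cv2.imwrite('pics/w5.png',cv2.resize(im[:180,220:420,::-1],None,fx=3,fy=3,interpolation=2))
hsv=cv2.cvtColor(im,cv2.COLOR_RGB2HSV)
m=(cv2.inRange(hsv,(0,140,40),(4,255,255))|cv2.inRange(hsv,(174,140,40),(180,255,255)))[:110,270:340]
for r in range(0,85,6):
    x=np.flatnonzero(m[r])
    if len(x): b=x[im[r,x+270,0]>130]+270; print(r,x.min()+270,x.max()+270,'bright',b.min() if len(b) else None,b.max() if len(b) else None)
E
```

```text
{'t': np.float64(6.2), 'ee_pos': array([469.507, 279.759, 139.136]), 'orientation': array([-3.141e+00,  2.000e-03, -0.000e+00]), 'width': np.float64(29.561)}
0 300 313 bright 300 311
6 300 313 bright 300 311
12 300 313 bright 300 310
18 302 314 bright None None
24 303 314 bright None None
30 304 313 bright None None
36 305 313 bright None None
42 306 313 bright None None
48 307 312 bright None None
54 308 312 bright None None
60 309 312 bright None None
66 310 312 bright None None
```

View pics/w5.png

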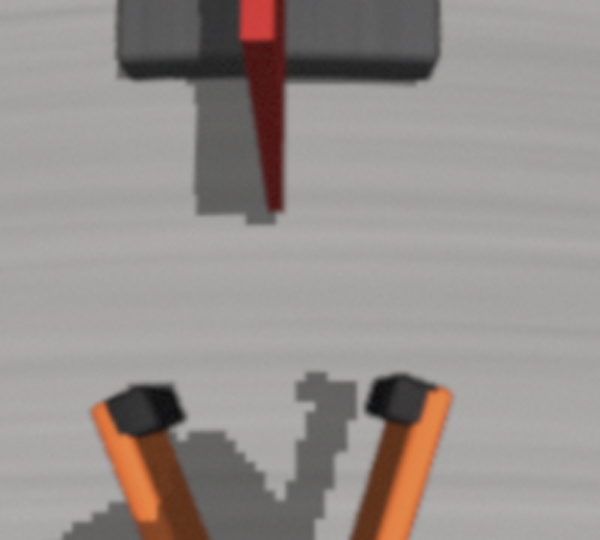

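The crop shows the card's near top corner (bright) at about u 300–311, row 13, and its bottom end at about u 309–314, row 70. The lips are at (268,136) and (353,132).

```bash
python3 - <<'E'
from h import *
o=readout.get_obs(); zt=o['ee_pos'][2]-51.7
print('top',onz('wrist',305.8,13.5,118,o).round(1),'far top',onz('wrist',305.8,0,118,o).round(1),'bot',onz('wrist',311.8,70,15,o).round(1))
for n,u,v in[('jl',281,137),('jr',342,133)]: print(n,onz('wrist',u,v,zt,o).round(1))
E
```

```text
top [586.5 283.3 118. ] far top [590.7 283.3 118. ] bot [586.9 283.3  15. ]
jl [550.3 293.2  87.7]
jr [551.7 271.3  87.7]
```

Emit:
servo_tool --plan '[[[1, 0.2, 0.03, 0, 0, 0, 0], [1, 0.4, 0, 0, 0, 0, 0], [1, 0.4, 0, 0, 0, 0, 0], [1, 0.3, 0, 0, 0, 0, 0], [1, 0.12, 0, 0, 0, 0, 0]]]'

```text
t: 6.67
ee_pos: [528.4, 281.5, 139.4]
orientation: [-3.14, 0.002, -0.004]
ft_force: [-0.3, 0.2, -0.3]
width: 29.7
grasp_force: 30.0
```

Emit:
servo_tool --plan '[[[1, 0, 0, 0, 0, 0, 0], [1, 0, 0, 0, 0, 0, 0], [1, 0, 0, 0, 0, 0, 0], [1, 0, 0, 0, 0, 0, 0], [1, 0, 0, 0, 0, 0, 0]]]'

```text
t: 7.08
ee_pos: [525.4, 281.3, 138.7]
orientation: [3.141, -0.0, -0.001]
ft_force: [0.3, 0.0, -0.5]
width: 29.3
grasp_force: 30.0
```

```bash
python3 - <<'E'
from h import *
o=readout.get_obs(); print({k:np.round(o[k],3) for k in('t','ee_pos','orientation','width','grasp_force','ft_force')})
im=snap('wrist'); s=snap('scene')
c=np.hstack([cv2.resize(im[:200,220:420],(400,400)),cv2.resize(s[270:370,360:460],(400,400),interpolation=2)])
cv2.imwrite('pics/w6.png',c[:,:,::-1])
E
```

```text
{'t': np.float64(7.083), 'ee_pos': array([525.414, 281.259, 138.654]), 'orientation': array([ 3.141e+00, -0.000e+00, -1.000e-03]), 'width': np.float64(29.337), 'grasp_force': np.float64(29.998), 'ft_force': array([ 0.327,  0.026, -0.486])}
```

View pics/w6.png

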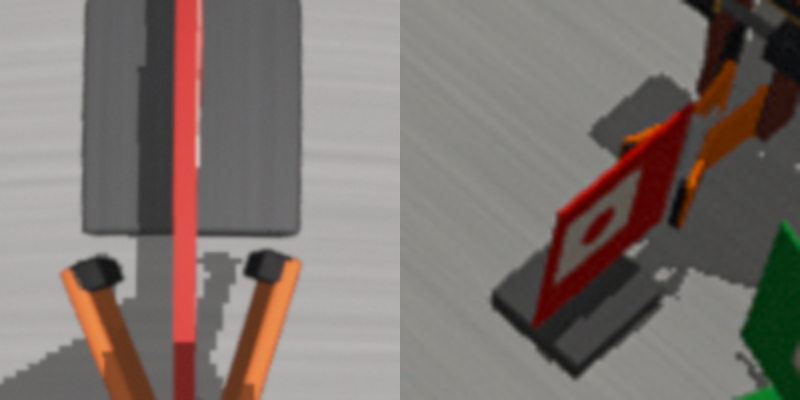

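The red card's edge lies centrally between the lips at (97,272) and (267,266) in the crop, with gaps on both sides and about 19 mm of depth. I'm handing in.

```bash
python3 -c "
from h import *
print(close_job())"
```

```text
the job is handed in; nothing more can be done
None
```

I handed the job in with the clip still held wide open and level around the red card's free edge, about 19 mm on and clear on both sides by the last pictures; the hand-in returned no verdict, so I don't know the judged result.

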